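# Set a suction-line gate valve one turn open from its seat

### The job

Using the crank handle on its handwheel, wind the pump's gate valve shut (clockwise) until you feel the gate seat, without jamming it. Then open it by one full turn, to within a tenth of a turn, counted only from where the wheel's free play is used up and the stem begins to move, never going more than a quarter turn past that, and let go of the handle. Leave the bottle, beaker and spanner where they are.

Things in the scene. Friction and masses are not known exactly. Their poses are not given: they have to be found in the camera images.
- valve: aluminium gate valve fixed to the bench on a square dark foot plate 150 x 150 x 10 mm; origin under the plate's centre, z up and along the wheel's axis. A flanged pipe 222 mm long, flanges 72 mm across, runs along its own y, 62 mm above the bench. Only the wheel, its handle and the stem stand above 160 mm
- wheel_centre (a point): fixed point on the wheel's vertical axis, in the middle plane of its rim, 172 mm above the bench. The thin steel stem in the middle of the wheel ends about 20 mm above this point
- wheel: dark steel handwheel, origin on its axis in the rim's middle plane, x towards the handle; rim 62 mm radius to the middle of a 15 mm bar, 3 spokes, hub 56 mm across. Clockwise from above closes. Between wheel and screw is free play of an eighth to nearly half a turn, different every time; at the start the wheel stands anywhere in it. It may turn any number of turns
- handle (a point): crank handle on the wheel: upright black sleeve 22 mm across, spinning freely on its pin, 62 mm from the wheel's axis. The point is on the sleeve's axis 48 mm above the rim's middle plane; the sleeve spans 13 to 79 mm above that plane (top 251 mm above the bench). It can be held from above and carried round without turning the hand
- stem (a joint): rise of stem and gate in m: 0 with the gate on its seat, + open, 4 mm for each turn of the screw; 0.9 to 2.1 mm at the start; it moves only once the play is taken up. The reading's noise is a good part of a mm. The free handle needs about 1 N; moving the stem takes 5 to 9 N; on the hard seat the force climbs 1 N per mm of handle travel
- bottle: closed amber bottle, 60 mm across, 125 mm high, standing on the bench; origin under its centre
- beaker: open glass beaker, 64 mm across, 80 mm high, standing on the bench; origin under its centre
- spanner: steel spanner 160 mm long lying on the bench; origin under its middle, x along it
- washer (a joint): squeeze in m (1e-3 per rad of twist) of the spring washers hidden under the hub, through which the slightly springy wheel shaft drives the screw: negative when turned clockwise, -0.14 mm while the screw is being closed, more against the seat; at -0.4 mm (25 N at the handle) the valve is jammed. Noisy reading
Things that resemble listed ones, but are neither listed nor needed, are in the scene too. Of the things that look like the valve, the smallest one is meant.

How it is judged:
On the way:
1. the gate is wound shut onto its seat (value of joint stem below 2e-05 m), for 0.1 s.
At the end, for the whole second after the job is handed in: after having been seated, the gate stands one turn of the screw open: the stem is 4 mm, give or take 0.4 mm (a tenth of a turn), above its seat, and the handle is let go (value of joint stem between 0.0036 and 0.0044 m); the robot touches nothing.
It fails at once if the gate is jammed into its seat (spring washers squeezed beyond 0.4 mm, about 25 N at the handle) (value of joint washer below -0.0004 m).
It fails at once if the valve is opened beyond one and a quarter turns (5 mm) (value of joint stem above 0.005 m).
It fails at once if the bottle, beaker or spanner is moved by more than 15 mm (distance of any of bottle, beaker, spanner from where it was at the start of the episode above 0.015 m).
It also fails if it takes over 67 s, if anything falls off the work surface, if the arm or the gripper's body presses on something with over 40 N, if the wrist force passes 120 N, or if a joint passes its speed limit or range.

### The arm

A 7-joint arm with a two-finger parallel gripper is mounted at the origin on the work surface. World frame = base frame: x ahead of the robot, y to its left, z up, the work surface at z = 0. Lengths are in m, angles in rad, forces in N, time in s.
With the tool pointing down it reaches from about 0.4 to 0.85 m from the base axis. Payload 6.9 kg.
Tool frame: the origin (TCP) lies at the very end of the fingers, on their centre line; the grasp point (between the pads) lies 19 mm behind it; z points along the fingers, y is the direction in which the jaws open and shut (so a half turn about z gives the same grasp; the last joint's range is limited). The gripper opens to 85 mm and grips with 20 to 120 N. Pads are 22 mm wide; open, the fingers measure 114 mm over their backs; the gripper's body (76 mm by 85 mm) begins 54 mm behind the grasp point. The pads swing forward as they close: fully open they stand 13 mm farther back than shut.
Start: joints at [1.349, 0.507, -0.238, 1.5, 0.126, 1.149, -0.155], TCP at [0.201, -0.592, 0.231] pointing down, gripper open.
Joint ranges: [-3.08, 3.08], [-0.24, 2.05], [-1.43, 1.35], [0, 2.5], [-1.52, 4.66], [0.17, 1.96], [-2.89, 2.89]. Speed limits (rad/s): [2.39, 2.39, 3.14, 3.14, 3.14, 3.14, 3.14].

### API

Orientations are given as a unit quaternion [x, y, z, w].
In Python, from bench import manip gives the robot as it stands.
- The arm moves only by the tool drive_tool, never from a script. Its argument "targets" is a list of rows, each an object with "turn": the turn, a rotation vector about the tool's x, y, z each as a share of 90 degrees, from -1 to 1, a list of three; "delta_pos": the shift along the tool's x, y, z each as a share of 0.15 m, from -1 to 1, a list of three; "grip": the opening, from -1 (shut) to 1 (fully open). In form: [{"turn": [rx, ry, rz], "delta_pos": [tx, ty, tz], "grip": grip}, ...]. A call has 1 to 5 rows; each row is the pose to reach, as a shift and turn from the pose commanded when the call began, along the tool's axes at that moment; what a row does not reach only later rows make up. A row lasts 1/8 s, in which the tool goes at most 62.5 mm and 10.7 degrees, less where a joint would pass 70% of its speed; a pose out of reach is approached as far as the arm can. A call with a number of a shift or a turn outside -1 to 1 is refused whole. A call with a gripper value outside its range is refused whole. The fingers move at their own pace and stop on an object; "force" is the grip in N (left out, the last holds). Time passes only in rows, so rows that repeat a pose let the fingers close. It gives the time, the measured TCP pose, the force and the opening at its end, in the units of the state.
- manip.observe(): the state, without advancing time (a new reading comes with each control period).
- manip.snapshot(name): name is "side" or "top"; returns the picture (400x640x3 uint8, red, green, blue); there is no depth.
- manip.camera_info(name): a dict with "fovy" (degrees; the focal length in pixels is half the picture's height over the tangent of half this angle, whatever the lens; pixels are square), "cx", "cy" (the principal point, pixels), "eye" and "orientation" of the camera in the world. Camera axes: x right, y up, looking along -z (the intrinsics and any distortion apply to the point x, -y, -z); pixel columns grow to the right and rows downward; lengths in m; the calibration is good to about 2 mm. A picture is of the moment at which its call begins. camera_info takes no time and is no camera call.
- manip.sign_off(): hands the job in, once; it reports no verdict.
The state is a dict: "time_s": time; "qpos": joint angles; "qvel": joint speeds; "effort": joint torques, N m; "tool_pos": TCP position; "eef_rot": TCP orientation; "contact_force": force on the tool from outside, world axes, zero at the start; "ft_torque": the same for the moment, N m; "width": opening from 0.0 (shut) to 1.0 (fully open).
Only numpy, scipy, OpenCV 4.12 (cv2) and the standard library are available. Lean on these libraries where they do the work, as an engineer would, in place of code of your own. Each camera call takes 0.05 s, during which the arm holds its last target.

## Working session

There is one attempt and no reset: what is moved stays moved. The work goes in short steps, Python scripts to look and compute and a tool call to move; the robot and the scene stay as the last step left them, time stands still between calls to the robot, and variables do not carry over. Pictures are saved under pics/ and viewed, and the job is handed in when it is done.

Besides the shell and the picture viewer there is one more tool, called after "Request:" by a JSON object that holds its "name" and its "arguments", one argument or row to a line. drive_tool: Moves the arm, as the interface text tells. Its arguments: {"type":"object","properties":{"targets":{"type":"array"},"force":{"type":"number"}},"required":["targets"]}

```bash
mkdir -p pics; ls; python3 - <<'E'
from bench import manip
import cv2
for n in("side","top"):
    print(n,manip.camera_info(n))
    cv2.imwrite(f"pics/{n}0.png",manip.snapshot(n)[:,:,::-1])
print(manip.observe())
E
```

```text
pics
side {'fovy': 56.83593502752239, 'cx': 321.02016783947346, 'cy': 198.0681729639796, 'eye': array([0.19863662, 0.64286873, 0.61947931]), 'orientation': array([-0.09118798,  0.45250309,  0.87036696, -0.17142655])}
top {'fovy': 46.963897799774884, 'cx': 324.24557999343045, 'cy': 202.70671188716838, 'eye': array([0.38436358, 0.02811176, 1.43684987]), 'orientation': array([ 0.01788835, -0.018732  , -0.70176852,  0.71193403])}
{'time_s': 0.1, 'qpos': array([ 1.34952916,  0.50823662, -0.23753133,  1.50105361,  0.12565743,
        1.1489225 , -0.15479181]), 'qvel': array([ 4.84492394e-04, -1.74230610e-03,  4.50882721e-04, -4.10856251e-03,
        4.37983462e-04,  8.02202953e-05,  1.12353787e-03]), 'effort': array([-4.85367244e-03, -6.21833467e+01, -2.19449334e+00, -2.50203109e+01,
        1.25932743e-02,  7.87964906e-03, -2.61265313e-05]), 'tool_pos': array([ 0.20040524, -0.59150151,  0.23052009]), 'eef_rot': array([ 9.86681856e-01,  1.62659903e-01, -1.32277190e-04, -8.07817968e-04]), 'contact_force': array([0.00101074, 0.28960842, 0.11350427]), 'ft_torque': array([-0.00752502,  0.02318145,  0.00025864]), 'width': 0.9977601752636194}
```

View pics/side0.png

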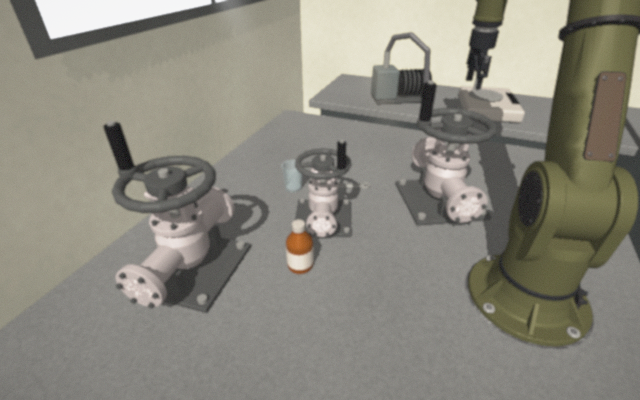

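View pics/top0.png

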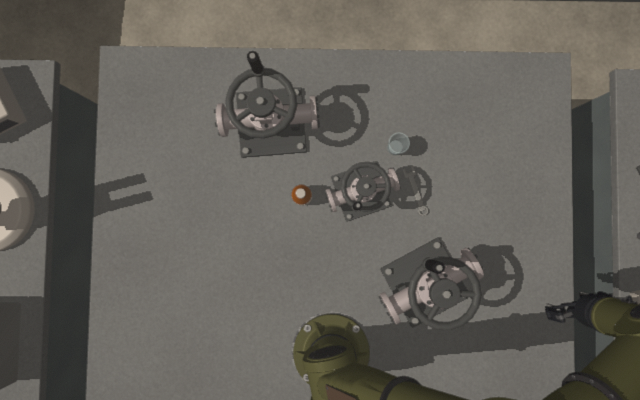

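```bash
cat > h.py <<'E'
import numpy as np, cv2
from scipy.spatial.transform import Rotation as R
from bench import manip
def cam(n):
    c=manip.camera_info(n); f=200/np.tan(np.radians(c['fovy']/2))
    return c,f,R.from_quat(c['orientation'])
def ray(n,u,v):
    c,f,r=cam(n); d=r.apply([(u-c['cx'])/f,-(v-c['cy'])/f,-1]); return c['eye'],d
def onz(n,u,v,z):
    e,d=ray(n,u,v); return e+d*(z-e[2])/d[2]
def proj(n,p):
    c,f,r=cam(n); q=r.inv().apply(np.asarray(p)-c['eye']); return np.array([c['cx']-f*q[0]/q[2],c['cy']+f*q[1]/q[2]])
def tri(a,b):
    # a,b: (cam,u,v)
    e1,d1=ray(*a); e2,d2=ray(*b)
    s=np.linalg.lstsq(np.c_[d1,-d2],e2-e1,rcond=None)[0]
    p=e1+s[0]*d1;q=e2+s[1]*d2
    return (p+q)/2,np.linalg.norm(p-q)
E
python3 - <<'E'
from h import *
a=cv2.imread('pics/top0.png')[140:230,280:450]; b=cv2.imread('pics/side0.png')[130:280,260:380]
cv2.imwrite('pics/c1.png',cv2.resize(a,None,fx=4.5,fy=4.5,interpolation=cv2.INTER_CUBIC))
cv2.imwrite('pics/c2.png',cv2.resize(b,None,fx=4,fy=4,interpolation=cv2.INTER_CUBIC))
E
```

```text
(no output)
```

View pics/c1.png

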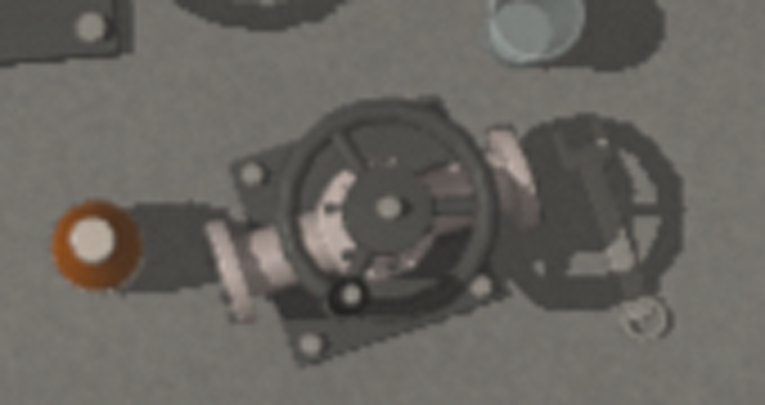

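View pics/c2.png

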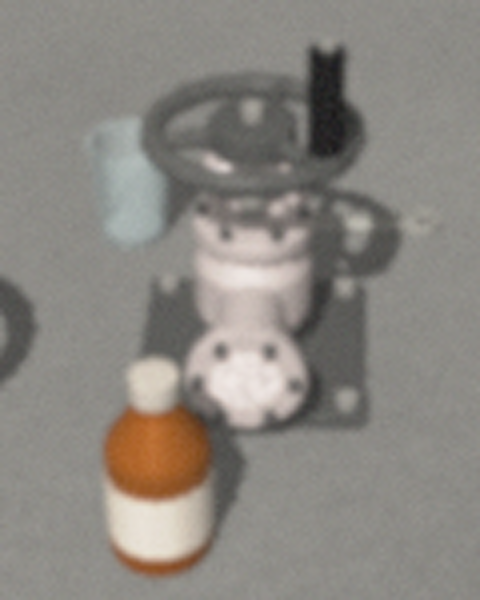

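```bash
python3 - <<'E'
from h import *
img=cv2.imread('pics/top0.png')
# rim ellipse
H=onz('top',357.8,205.1,.251);S=onz('top',366.7,186,.192)
print('top',H,S, np.linalg.norm((H-S)[:2]))
print('sideH',onz('side',341.7,141.5,.251),'sideS',onz('side',322.5,157,.192))
print(tri(('top',357.8,205.1),('side',341.7,141.5)),tri(('top',366.7,186),('side',322.5,157)))
# rim extremes in top view
for u,v in((280+273/4.5,140+205/4.5),(280+500/4.5,140+205/4.5),(280+388/4.5,140+97/4.5),(280+388/4.5,140+316/4.5)): print(onz('top',u,v,.172))
for n,p in(('bottle',(280+93/4.5,140+240/4.5,.125)),('beaker',(280+522/4.5,140+27/4.5,0)),('spn',(280+645/4.5,140+318/4.5,0.0))): print(n,onz('top',*p))
print('tcp',manip.observe()['tool_pos'],R.from_quat(manip.observe()['eef_rot']).as_matrix().round(3))
E
```

```text
top [ 0.44091614 -0.05947734  0.251     ] [ 0.49595267 -0.08743455  0.192     ] 0.061730253982580634
sideH [ 0.44103919 -0.06262385  0.251     ] sideS [ 0.49446469 -0.08043354  0.192     ]
(array([ 0.44042656, -0.05949794,  0.25257057]), np.float64(0.0008729964681868706)) (array([ 0.49683099, -0.0876353 ,  0.18782797]), np.float64(0.0010740029578018627))
[ 0.49793539 -0.01751113  0.172     ]
[ 0.49994939 -0.15658671  0.172     ]
[ 0.5655162  -0.08732159  0.172     ]
[ 0.43092069 -0.08861648  0.172     ]
bottle [0.47821513 0.09475767 0.125     ]
beaker [ 0.64074697 -0.19623432  0.        ]
spn [ 0.43843125 -0.28290009  0.        ]
tcp [ 0.20040524 -0.59150151  0.23052009] [[ 0.947  0.321 -0.001]
 [ 0.321 -0.947  0.002]
 [ 0.    -0.002 -1.   ]]
```

```bash
python3 - <<'E'
from h import *
img=cv2.imread('pics/top0.png')[220:340,360:540]; b=cv2.imread('pics/side0.png')[60:240,380:520]
cv2.imwrite('pics/c3.png',np.hstack([cv2.resize(img,(450,300)),cv2.resize(b,(350,450))[:300]]))
print(tri(('top',430,266),('side',429,84)))
print(tri(('top',448,294),('side',457,115)))
for z in(.25,.3):
  print(z,onz('top',433,267,z),onz('top',447,294,z),[onz('top',u,v,z)[:2].round(3) for u,v in((408,294),(482,294),(447,258),(447,330))])
E
```

```text
(array([ 0.29337508, -0.22388834,  0.34853493]), np.float64(0.0040214758898071854))
(array([ 0.21867443, -0.28962639,  0.26060158]), np.float64(0.0007560053411893637))
0.25 [ 0.28487415 -0.25403882  0.25      ] [ 0.21676122 -0.28998159  0.25      ] [array([ 0.215, -0.19 ]), array([ 0.218, -0.379]), array([ 0.308, -0.29 ]), array([ 0.126, -0.29 ])]
0.3 [ 0.28906548 -0.24215229  0.3       ] [ 0.22382203 -0.27658085  0.3       ] [array([ 0.222, -0.181]), array([ 0.225, -0.362]), array([ 0.312, -0.277]), array([ 0.137, -0.277])]
```

View pics/c3.png

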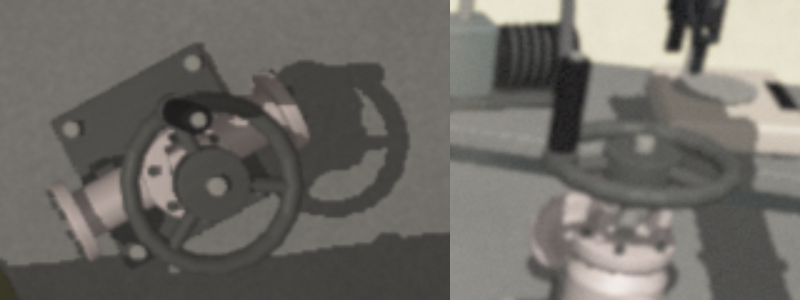

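Request:
{"name": "drive_tool", "arguments": {
  "targets": [
    {"turn": [0,0,0],"delta_pos": [0.1,0,-0.33],"grip": 1},
    {"turn": [0,0,0],"delta_pos": [0.3,0,-0.66],"grip": 1},
    {"turn": [0,0,0],"delta_pos": [0.6,0,-1],"grip": 1},
    {"turn": [0,0,0],"delta_pos": [0.6,0,-1],"grip": 1}
  ],
  "force": 60
}}

```text
time_s: 0.6
tool_pos: [0.2904, -0.5619, 0.3848]
eef_rot: [0.986, 0.165, 0.002, 0.002]
contact_force: [0.4, 0.7, -0.9]
width: 1.0
```

Request:
{"name": "drive_tool", "arguments": {
  "targets": [
    {"turn": [0,0,0],"delta_pos": [0.4,-0.1,-0.1],"grip": 1},
    {"turn": [0,0,0],"delta_pos": [0.7,-0.3,-0.3],"grip": 1},
    {"turn": [0,0,0],"delta_pos": [0.93,-0.65,-0.4],"grip": 1},
    {"turn": [0,0,0],"delta_pos": [0.93,-0.65,-0.4],"grip": 1}
  ]
}}

```text
time_s: 1.1
tool_pos: [0.3888, -0.4217, 0.4427]
eef_rot: [0.986, 0.166, 0.001, 0.0]
contact_force: [-0.6, -0.6, -0.6]
width: 0.995
```

Request:
{"name": "drive_tool", "arguments": {
  "targets": [
    {"turn": [0,0,0],"delta_pos": [0.2,-0.33,0],"grip": 1},
    {"turn": [0,0,0],"delta_pos": [0.4,-0.66,0],"grip": 1},
    {"turn": [0,0,0],"delta_pos": [0.53,-1,0],"grip": 1},
    {"turn": [0,0,0],"delta_pos": [0.53,-1,0],"grip": 1}
  ]
}}

```text
time_s: 1.6
tool_pos: [0.4138, -0.2552, 0.4412]
eef_rot: [0.986, 0.165, -0.0, -0.0]
contact_force: [1.3, -1.1, -0.2]
width: 1.003
```

Request:
{"name": "drive_tool", "arguments": {
  "targets": [
    {"turn": [0,0,0],"delta_pos": [0.2,-0.33,0.1],"grip": 1},
    {"turn": [0,0,0],"delta_pos": [0.4,-0.66,0.3],"grip": 1},
    {"turn": [0,0,0],"delta_pos": [0.53,-1,0.5],"grip": 1},
    {"turn": [0,0,0],"delta_pos": [0.53,-1,0.7],"grip": 1},
    {"turn": [0,0,0],"delta_pos": [0.53,-1,0.7],"grip": 1}
  ]
}}

```text
time_s: 2.22
tool_pos: [0.4395, -0.0922, 0.334]
eef_rot: [0.987, 0.162, -0.003, -0.001]
contact_force: [-0.2, -0.6, -0.2]
width: 0.999
```

```bash
python3 - <<'E'
from h import *
for n in("side","top"):
    cv2.imwrite(f"pics/{n}1.png",manip.snapshot(n)[:,:,::-1])
o=manip.observe();print(o['tool_pos'],o['qpos'].round(2));M=R.from_quat(o['eef_rot']).as_matrix();print(M.round(3), M.T@(np.array([.441,-.060,.207])-o['tool_pos'])/.15)
E
```

```text
[ 0.4410911  -0.09270616  0.33651546] [ 0.55  0.17 -0.48  1.73  0.08  1.26 -1.19]
[[ 0.948  0.318 -0.001]
 [ 0.318 -0.948 -0.   ]
 [-0.001 -0.    -1.   ]] [ 0.06935664 -0.20686419  0.86340115]
```

View pics.

View pics/side1.png

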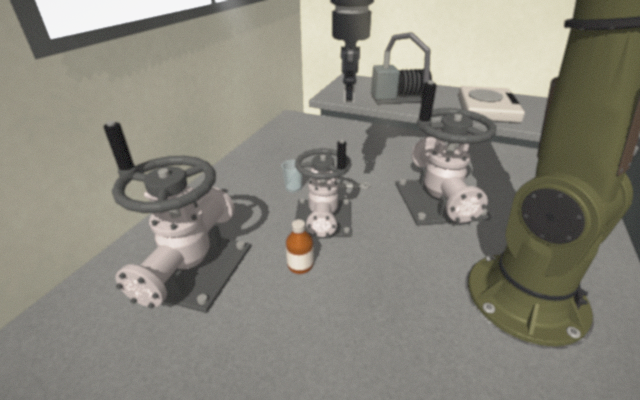

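View pics/top1.png

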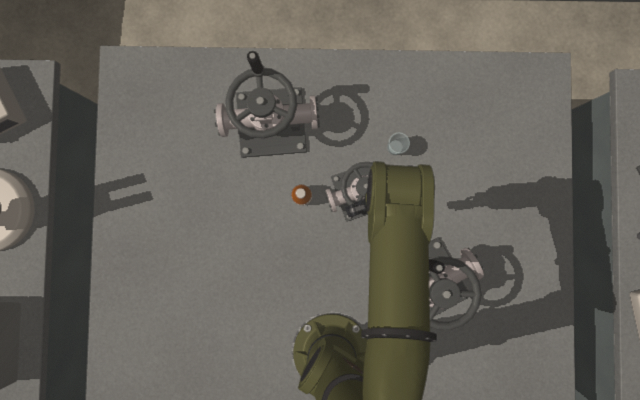

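Request:
{"name": "drive_tool", "arguments": {
  "targets": [
    {"turn": [0,0,0],"delta_pos": [0.063,-0.197,0.2],"grip": 1},
    {"turn": [0,0,0],"delta_pos": [0.063,-0.197,0.3],"grip": 1}
  ]
}}

```text
time_s: 2.58
tool_pos: [0.4409, -0.0593, 0.2916]
eef_rot: [0.987, 0.163, 0.001, -0.0]
contact_force: [0.9, 0.1, -0.1]
width: 0.997
```

```bash
python3 - <<'E'
from h import *
im=manip.snapshot('side')[:,:,::-1]
cv2.imwrite("pics/s2.png",cv2.resize(im[50:250,260:420],None,fx=3,fy=3))
o=manip.observe();print(o['tool_pos'],o['contact_force'],proj('side',o['tool_pos']),proj('side',[.441,-.06,.251]))
E
```

```text
[ 0.44022926 -0.0603979   0.29010597] [-0.5158689  -0.62167476 -1.22534031] [342.22159862 125.54354196] [341.31578917 141.99538691]
```

View pics/s2.png

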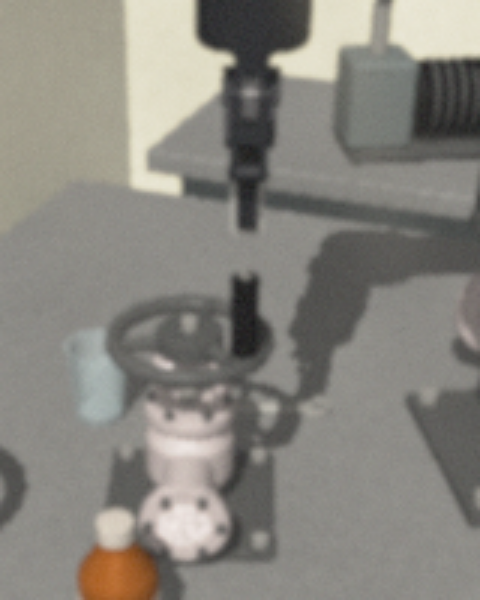

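Request:
{"name": "drive_tool", "arguments": {
  "targets": [
    {"turn": [0,0,0],"delta_pos": [0,0,0.28],"grip": 1},
    {"turn": [0,0,0],"delta_pos": [0,0,0.55],"grip": 1},
    {"turn": [0,0,0],"delta_pos": [0,0,0.55],"grip": -1},
    {"turn": [0,0,0],"delta_pos": [0,0,0.55],"grip": -1},
    {"turn": [0,0,0],"delta_pos": [0,0,0.55],"grip": -1}
  ],
  "force": 50
}}

```text
time_s: 3.25
tool_pos: [0.4417, -0.0601, 0.2106]
eef_rot: [0.987, 0.162, 0.001, 0.001]
contact_force: [-0.1, -0.5, -1.4]
width: 0.377
```

Request:
{"name": "drive_tool", "arguments": {
  "targets": [
    {"turn": [0,0,0],"delta_pos": [0,0,0],"grip": -1},
    {"turn": [0,0,0],"delta_pos": [0,0,0],"grip": -1}
  ]
}}

```text
time_s: 3.5
tool_pos: [0.441, -0.0596, 0.2099]
eef_rot: [0.987, 0.163, 0.001, 0.0]
contact_force: [-1.4, 1.0, 7.3]
width: 0.248
```

```bash
python3 - <<'E'
from h import *
im=manip.snapshot('side')[:,:,::-1]
cv2.imwrite("pics/s3.png",cv2.resize(im[50:250,260:420],None,fx=3,fy=3))
o=manip.observe();print(o['tool_pos'],o['contact_force'],o['ft_torque'],o['width'],o['eef_rot'])
E
```

```text
[ 0.44104085 -0.05958139  0.20992721] [-2.05935365  0.23028768  7.08997129] [0.07642712 0.25793711 0.01257534] 0.24087426578509777 [9.86661243e-01 1.62783662e-01 9.60466912e-04 3.85271548e-04]
```

View pics/s3.png

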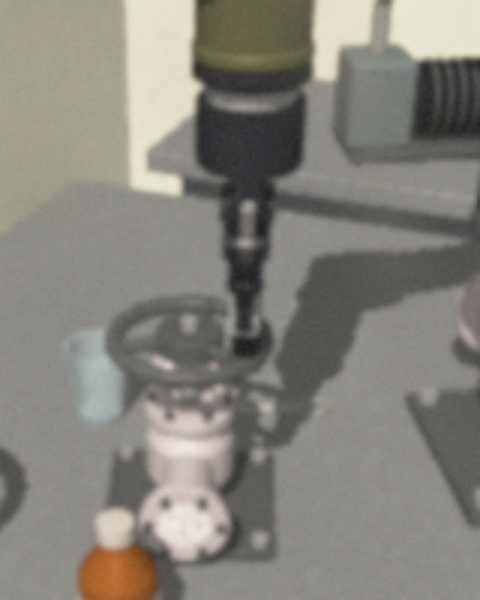

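```bash
cat > p.py <<'E'
import sys,json
from h import *
Q=np.array([[.9472,.3206,0],[.3206,-.9472,0],[0,0,-1]]) # columns tool axes
C=np.array([.4975,-.0875]); r=.0625
# usage: p.py cmdangle dr... : plan from polar commanded angle a0 through angles; print shares
def meas():
    P=[];F=[]
    o=manip.observe(); p=o['tool_pos'][:2]-C; f=o['contact_force']
    a=np.degrees(np.arctan2(p[1],p[0])); t=np.array([np.sin(np.radians(a)),-np.cos(np.radians(a))]); n=p/np.linalg.norm(p)
    print(f"t={o['time_s']:.2f} ang={a:.1f} r={np.linalg.norm(p)*1e3:.1f}mm z={o['tool_pos'][2]:.4f} Fresist_cw={-f[:2]@t:.1f} Frad={f[:2]@n:.1f} Fz={f[2]:.1f} w={o['width']:.3f}")
def pt(a,rr=None): 
    a=np.radians(a); return np.array([*(C+(rr or r)*np.array([np.cos(a),np.sin(a)])),0])
def plan(a0,angs,dz=0,frm=None):
    p0=pt(a0) if frm is None else np.array([*frm,0])
    rows=[]
    for a in angs:
        d=Q.T@(pt(a)-p0+[0,0,dz]); rows.append((d/.15).round(3).tolist())
    print(a0,'->',angs[-1],' '.join('['+','.join(f'{v:.3f}' for v in q)+']' for q in rows))
if __name__=='__main__':
    meas()
    a=[float(x) for x in sys.argv[1:]]  # a0 step nrows calls
    if a:
        a0,s,n=a[0],a[1],int(a[2])
        for k in range(int(a[3]) if len(a)>3 else 1):
            plan(a0,[a0+s*(i+1) for i in range(n)]); a0+=s*n
E
python3 p.py 154 -6 5 2
```

```text
t=3.55 ang=153.7 r=63.0mm z=0.2099 Fresist_cw=0.7 Frad=1.9 Fz=7.1 w=0.241
154.0 -> 124.0 [0.032,-0.029,0.000] [0.067,-0.055,0.000] [0.105,-0.077,0.000] [0.145,-0.095,0.000] [0.186,-0.109,0.000]
124.0 -> 94.0 [0.043,-0.009,0.000] [0.086,-0.014,0.000] [0.130,-0.014,0.000] [0.173,-0.010,0.000] [0.216,-0.001,0.000]
```

Request:
{"name": "drive_tool", "arguments": {
  "targets": [
    {"turn": [0,0,0],"delta_pos": [0.032,-0.029,-0.007],"grip": -1},
    {"turn": [0,0,0],"delta_pos": [0.067,-0.055,-0.007],"grip": -1},
    {"turn": [0,0,0],"delta_pos": [0.105,-0.077,-0.007],"grip": -1},
    {"turn": [0,0,0],"delta_pos": [0.145,-0.095,-0.007],"grip": -1},
    {"turn": [0,0,0],"delta_pos": [0.186,-0.109,-0.007],"grip": -1}
  ]
}}

```text
time_s: 4.18
tool_pos: [0.4601, -0.0357, 0.21]
eef_rot: [0.987, 0.163, -0.002, 0.001]
contact_force: [-9.1, -3.1, 12.8]
width: 0.244
```

```bash
python3 p.py
```

```text
t=4.17 ang=125.8 r=63.9mm z=0.2100 Fresist_cw=9.2 Frad=2.8 Fz=12.8 w=0.244
```

Request:
{"name": "drive_tool", "arguments": {
  "targets": [
    {"turn": [0,0,0],"delta_pos": [0,0,-0.01],"grip": -1},
    {"turn": [0,0,0],"delta_pos": [0,0,-0.01],"grip": -1}
  ]
}}

```text
time_s: 4.42
tool_pos: [0.4595, -0.0363, 0.2106]
eef_rot: [0.987, 0.162, -0.003, 0.001]
contact_force: [-6.3, -3.3, 2.9]
width: 0.241
```

```bash
python3 p.py
```

```text
t=4.42 ang=126.6 r=63.7mm z=0.2106 Fresist_cw=7.0 Frad=1.1 Fz=2.9 w=0.241
```

```bash
python3 p.py 124 -6 4 1;python3 p.py 100 -4 3 1
```

```text
t=4.42 ang=126.6 r=63.7mm z=0.2106 Fresist_cw=7.0 Frad=1.1 Fz=2.9 w=0.241
124.0 -> 100.0 [0.043,-0.009,0.000] [0.086,-0.014,0.000] [0.130,-0.014,0.000] [0.173,-0.010,0.000]
t=4.42 ang=126.6 r=63.7mm z=0.2106 Fresist_cw=7.0 Frad=1.1 Fz=2.9 w=0.241
100.0 -> 88.0 [0.029,0.005,0.000] [0.057,0.013,0.000] [0.084,0.022,0.000]
```

Request:
{"name": "drive_tool", "arguments": {
  "targets": [
    {"turn": [0,0,0],"delta_pos": [0.043,-0.009,0],"grip": -1},
    {"turn": [0,0,0],"delta_pos": [0.086,-0.014,0],"grip": -1},
    {"turn": [0,0,0],"delta_pos": [0.13,-0.014,0],"grip": -1},
    {"turn": [0,0,0],"delta_pos": [0.173,-0.01,0],"grip": -1}
  ]
}}

```text
time_s: 4.92
tool_pos: [0.4825, -0.0249, 0.2105]
eef_rot: [0.987, 0.163, -0.004, -0.0]
contact_force: [-10.2, 2.7, 6.0]
width: 0.245
```

```bash
python3 p.py
```

```text
t=4.92 ang=103.4 r=64.3mm z=0.2105 Fresist_cw=9.3 Frad=5.0 Fz=6.0 w=0.245
```

Request:
{"name": "drive_tool", "arguments": {
  "targets": [
    {"turn": [0,0,0],"delta_pos": [0.029,0.005,0],"grip": -1},
    {"turn": [0,0,0],"delta_pos": [0.057,0.013,0],"grip": -1},
    {"turn": [0,0,0],"delta_pos": [0.084,0.022,0],"grip": -1}
  ]
}}

```text
time_s: 5.3
tool_pos: [0.4957, -0.023, 0.2105]
eef_rot: [0.987, 0.163, -0.003, -0.001]
contact_force: [-8.8, 4.2, 6.0]
width: 0.243
```

```bash
python3 p.py 88 -4 2 8
```

```text
t=5.30 ang=91.6 r=64.5mm z=0.2105 Fresist_cw=8.7 Frad=4.4 Fz=6.0 w=0.243
88.0 -> 80.0 [0.027,0.011,0.000] [0.053,0.024,0.000]
80.0 -> 72.0 [0.025,0.015,0.000] [0.049,0.031,0.000]
72.0 -> 64.0 [0.023,0.018,0.000] [0.044,0.038,0.000]
64.0 -> 56.0 [0.020,0.021,0.000] [0.038,0.044,0.000]
56.0 -> 48.0 [0.017,0.024,0.000] [0.032,0.049,0.000]
48.0 -> 40.0 [0.013,0.026,0.000] [0.025,0.053,0.000]
40.0 -> 32.0 [0.010,0.027,0.000] [0.017,0.055,0.000]
32.0 -> 24.0 [0.006,0.029,0.000] [0.009,0.057,0.000]
```

```bash
sed -i 's/^C=.*; r=.0625/C=np.array([.4976,-.0850]); r=.062/' p.py; python3 - <<'E'
from p import *
plan(88,[84,80,76,72],frm=(.4997,-.0250))
E
python3 p.py 72 -4 2 8
```

```text
88 -> 72 [0.031,-0.001,0.000] [0.057,0.012,0.000] [0.082,0.027,0.000] [0.106,0.043,0.000]
t=5.30 ang=91.7 r=62.0mm z=0.2105 Fresist_cw=8.7 Frad=4.5 Fz=6.0 w=0.243
72.0 -> 64.0 [0.023,0.018,0.000] [0.044,0.038,0.000]
64.0 -> 56.0 [0.020,0.021,0.000] [0.038,0.043,0.000]
56.0 -> 48.0 [0.017,0.024,0.000] [0.032,0.048,0.000]
48.0 -> 40.0 [0.013,0.026,0.000] [0.025,0.052,0.000]
40.0 -> 32.0 [0.010,0.027,0.000] [0.017,0.055,0.000]
32.0 -> 24.0 [0.006,0.028,0.000] [0.009,0.057,0.000]
24.0 -> 16.0 [0.002,0.029,0.000] [0.001,0.058,0.000]
16.0 -> 8.0 [-0.002,0.029,0.000] [-0.007,0.057,0.000]
```

Request:
{"name": "drive_tool", "arguments": {
  "targets": [
    {"turn": [0,0,0],"delta_pos": [0.031,-0.001,0],"grip": -1},
    {"turn": [0,0,0],"delta_pos": [0.057,0.012,0],"grip": -1},
    {"turn": [0,0,0],"delta_pos": [0.082,0.027,0],"grip": -1},
    {"turn": [0,0,0],"delta_pos": [0.106,0.043,0],"grip": -1}
  ]
}}

```text
time_s: 5.8
tool_pos: [0.5129, -0.0245, 0.2104]
eef_rot: [0.987, 0.163, -0.003, -0.001]
contact_force: [-8.3, 2.7, 4.1]
width: 0.248
```

```bash
python3 p.py
```

```text
t=5.80 ang=75.8 r=62.4mm z=0.2104 Fresist_cw=8.7 Frad=0.6 Fz=4.1 w=0.248
```

Request:
{"name": "drive_tool", "arguments": {
  "targets": [
    {"turn": [0,0,0],"delta_pos": [0.023,0.018,0],"grip": -1},
    {"turn": [0,0,0],"delta_pos": [0.044,0.038,0],"grip": -1}
  ]
}}

```text
time_s: 6.05
tool_pos: [0.5211, -0.0271, 0.2104]
eef_rot: [0.987, 0.163, -0.003, -0.001]
contact_force: [-7.4, 4.6, 3.5]
width: 0.246
```

```bash
python3 p.py
```

```text
t=6.05 ang=67.9 r=62.5mm z=0.2104 Fresist_cw=8.6 Frad=1.5 Fz=3.5 w=0.246
```

Request:
{"name": "drive_tool", "arguments": {
  "targets": [
    {"turn": [0,0,0],"delta_pos": [0.02,0.021,0],"grip": -1},
    {"turn": [0,0,0],"delta_pos": [0.038,0.043,0],"grip": -1}
  ]
}}

```text
time_s: 6.3
tool_pos: [0.5289, -0.0309, 0.2105]
eef_rot: [0.987, 0.164, -0.003, -0.002]
contact_force: [-8.0, 4.9, 2.6]
width: 0.243
```

```bash
python3 p.py
```

```text
t=6.30 ang=60.0 r=62.5mm z=0.2105 Fresist_cw=9.3 Frad=0.2 Fz=2.6 w=0.243
```

Request:
{"name": "drive_tool", "arguments": {
  "targets": [
    {"turn": [0,0,0],"delta_pos": [0.017,0.024,0],"grip": -1},
    {"turn": [0,0,0],"delta_pos": [0.032,0.048,0],"grip": -1}
  ]
}}

```text
time_s: 6.55
tool_pos: [0.536, -0.0357, 0.2105]
eef_rot: [0.986, 0.164, -0.003, -0.002]
contact_force: [-6.5, 6.2, 3.0]
width: 0.242
```

```bash
python3 p.py
```

```text
t=6.55 ang=52.1 r=62.5mm z=0.2105 Fresist_cw=8.9 Frad=0.9 Fz=3.0 w=0.242
```

Request:
{"name": "drive_tool", "arguments": {
  "targets": [
    {"turn": [0,0,0],"delta_pos": [0.013,0.026,0],"grip": -1},
    {"turn": [0,0,0],"delta_pos": [0.025,0.052,0],"grip": -1}
  ]
}}

```text
time_s: 6.8
tool_pos: [0.5424, -0.0414, 0.2106]
eef_rot: [0.986, 0.164, -0.002, -0.002]
contact_force: [-6.4, 7.4, 2.9]
width: 0.242
```

Request:
{"name": "drive_tool", "arguments": {
  "targets": [
    {"turn": [0,0,0],"delta_pos": [0.01,0.027,0],"grip": -1},
    {"turn": [0,0,0],"delta_pos": [0.017,0.055,0],"grip": -1}
  ]
}}

```text
time_s: 7.05
tool_pos: [0.5479, -0.048, 0.2107]
eef_rot: [0.986, 0.164, -0.002, -0.002]
contact_force: [-4.3, 7.2, 2.2]
width: 0.24
```

```bash
python3 p.py
```

```text
t=7.05 ang=36.4 r=62.5mm z=0.2107 Fresist_cw=8.3 Frad=0.8 Fz=2.2 w=0.240
```

Request:
{"name": "drive_tool", "arguments": {
  "targets": [
    {"turn": [0,0,0],"delta_pos": [0.006,0.028,0],"grip": -1},
    {"turn": [0,0,0],"delta_pos": [0.009,0.057,0],"grip": -1}
  ]
}}

```text
time_s: 7.3
tool_pos: [0.5524, -0.0552, 0.2108]
eef_rot: [0.986, 0.164, -0.001, -0.003]
contact_force: [-2.9, 8.5, 1.4]
width: 0.245
```

```bash
python3 p.py
```

```text
t=7.30 ang=28.5 r=62.4mm z=0.2108 Fresist_cw=8.8 Frad=1.5 Fz=1.4 w=0.245
```

Request:
{"name": "drive_tool", "arguments": {
  "targets": [
    {"turn": [0,0,0],"delta_pos": [0.002,0.029,0],"grip": -1},
    {"turn": [0,0,0],"delta_pos": [0.001,0.058,0],"grip": -1}
  ]
}}

```text
time_s: 7.55
tool_pos: [0.5559, -0.0631, 0.2109]
eef_rot: [0.986, 0.164, -0.0, -0.003]
contact_force: [-2.3, 9.4, -0.1]
width: 0.245
```

```bash
python3 p.py 8 -4 2 12
```

```text
t=7.55 ang=20.6 r=62.3mm z=0.2109 Fresist_cw=9.6 Frad=1.2 Fz=-0.1 w=0.245
8.0 -> 0.0 [-0.006,0.028,0.000] [-0.015,0.056,0.000]
0.0 -> -8.0 [-0.010,0.027,0.000] [-0.022,0.053,0.000]
-8.0 -> -16.0 [-0.014,0.025,0.000] [-0.029,0.050,0.000]
-16.0 -> -24.0 [-0.017,0.023,0.000] [-0.036,0.045,0.000]
-24.0 -> -32.0 [-0.020,0.021,0.000] [-0.042,0.040,0.000]
-32.0 -> -40.0 [-0.023,0.017,0.000] [-0.047,0.033,0.000]
-40.0 -> -48.0 [-0.025,0.014,0.000] [-0.051,0.026,0.000]
-48.0 -> -56.0 [-0.027,0.010,0.000] [-0.054,0.019,0.000]
-56.0 -> -64.0 [-0.028,0.007,0.000] [-0.057,0.011,0.000]
-64.0 -> -72.0 [-0.029,0.003,0.000] [-0.058,0.003,0.000]
-72.0 -> -80.0 [-0.029,-0.001,0.000] [-0.057,-0.005,0.000]
-80.0 -> -88.0 [-0.028,-0.005,0.000] [-0.056,-0.013,0.000]
```

Request:
{"name": "drive_tool", "arguments": {
  "targets": [
    {"turn": [0,0,0],"delta_pos": [-0.002,0.029,0],"grip": -1},
    {"turn": [0,0,0],"delta_pos": [-0.007,0.057,0],"grip": -1}
  ]
}}

```text
time_s: 7.8
tool_pos: [0.5583, -0.0714, 0.211]
eef_rot: [0.986, 0.164, 0.0, -0.003]
contact_force: [-0.5, 8.8, 1.0]
width: 0.243
```

```bash
python3 p.py
```

```text
t=7.80 ang=12.6 r=62.2mm z=0.2110 Fresist_cw=8.7 Frad=1.5 Fz=1.0 w=0.243
```

Request:
{"name": "drive_tool", "arguments": {
  "targets": [
    {"turn": [0,0,0],"delta_pos": [-0.006,0.028,0],"grip": -1},
    {"turn": [0,0,0],"delta_pos": [-0.015,0.056,0],"grip": -1}
  ]
}}

```text
time_s: 8.05
tool_pos: [0.5593, -0.0787, 0.2112]
eef_rot: [0.986, 0.165, 0.001, -0.004]
contact_force: [0.1, 14.8, 0.6]
width: 0.242
```

```bash
python3 p.py
```

```text
t=8.05 ang=5.8 r=62.1mm z=0.2112 Fresist_cw=14.7 Frad=1.6 Fz=0.6 w=0.242
```

Request:
{"name": "drive_tool", "arguments": {
  "targets": [
    {"turn": [0,0,0],"delta_pos": [0,0,0],"grip": -1},
    {"turn": [0,0,0],"delta_pos": [0,0,0],"grip": -1}
  ]
}}

```text
time_s: 8.3
tool_pos: [0.5593, -0.0781, 0.2112]
eef_rot: [0.986, 0.165, 0.001, -0.004]
contact_force: [0.4, 13.3, 0.2]
width: 0.248
```

```bash
python3 p.py 0 -2 1; python3 p.py 0 4 4 3
```

```text
t=8.30 ang=6.3 r=62.1mm z=0.2112 Fresist_cw=13.2 Frad=1.9 Fz=0.2 w=0.248
0.0 -> -2.0 [-0.005,0.014,0.000]
t=8.30 ang=6.3 r=62.1mm z=0.2112 Fresist_cw=13.2 Frad=1.9 Fz=0.2 w=0.248
0.0 -> 16.0 [0.008,-0.028,0.000] [0.015,-0.056,0.000] [0.019,-0.084,0.000] [0.021,-0.113,0.000]
16.0 -> 32.0 [0.000,-0.029,0.000] [-0.001,-0.058,0.000] [-0.005,-0.086,0.000] [-0.011,-0.115,0.000]
32.0 -> 48.0 [-0.008,-0.028,0.000] [-0.017,-0.055,0.000] [-0.029,-0.082,0.000] [-0.042,-0.107,0.000]
```

Request:
{"name": "drive_tool", "arguments": {
  "targets": [
    {"turn": [0,0,0],"delta_pos": [-0.008,0.021,0],"grip": -1},
    {"turn": [0,0,0],"delta_pos": [-0.008,0.021,0],"grip": -1}
  ]
}}

```text
time_s: 8.55
tool_pos: [0.5595, -0.0807, 0.2112]
eef_rot: [0.986, 0.165, 0.001, -0.004]
contact_force: [1.8, 15.3, 0.1]
width: 0.243
```

```bash
python3 p.py -3 6.6 5 1; python3 p.py 30 6 4 4
```

```text
t=8.55 ang=4.0 r=62.0mm z=0.2112 Fresist_cw=15.1 Frad=2.9 Fz=0.1 w=0.243
-3.0 -> 30.0 [0.015,-0.045,0.000] [0.025,-0.092,0.000] [0.029,-0.139,0.000] [0.028,-0.187,0.000] [0.021,-0.234,0.000]
t=8.55 ang=4.0 r=62.0mm z=0.2112 Fresist_cw=15.1 Frad=2.9 Fz=0.1 w=0.243
30.0 -> 54.0 [-0.011,-0.042,0.000] [-0.026,-0.082,0.000] [-0.045,-0.121,0.000] [-0.068,-0.158,0.000]
54.0 -> 78.0 [-0.027,-0.034,0.000] [-0.057,-0.065,0.000] [-0.090,-0.093,0.000] [-0.126,-0.117,0.000]
78.0 -> 102.0 [-0.038,-0.020,0.000] [-0.079,-0.036,0.000] [-0.120,-0.048,0.000] [-0.163,-0.055,0.000]
102.0 -> 126.0 [-0.043,-0.003,0.000] [-0.086,-0.001,0.000] [-0.129,0.005,0.000] [-0.171,0.016,0.000]
```

Request:
{"name": "drive_tool", "arguments": {
  "targets": [
    {"turn": [0,0,0],"delta_pos": [0.015,-0.045,0],"grip": -1},
    {"turn": [0,0,0],"delta_pos": [0.025,-0.092,0],"grip": -1},
    {"turn": [0,0,0],"delta_pos": [0.029,-0.139,0],"grip": -1},
    {"turn": [0,0,0],"delta_pos": [0.028,-0.187,0],"grip": -1},
    {"turn": [0,0,0],"delta_pos": [0.021,-0.234,0],"grip": -1}
  ]
}}

```text
time_s: 9.18
tool_pos: [0.5509, -0.0536, 0.2114]
eef_rot: [0.987, 0.162, 0.001, 0.0]
contact_force: [3.7, 0.8, -2.2]
width: 0.245
```

```bash
python3 p.py
```

```text
t=9.18 ang=30.5 r=61.8mm z=0.2114 Fresist_cw=-1.2 Frad=3.6 Fz=-2.2 w=0.245
```

Request:
{"name": "drive_tool", "arguments": {
  "targets": [
    {"turn": [0,0,0],"delta_pos": [-0.011,-0.042,0],"grip": -1},
    {"turn": [0,0,0],"delta_pos": [-0.026,-0.082,0],"grip": -1},
    {"turn": [0,0,0],"delta_pos": [-0.045,-0.121,0],"grip": -1},
    {"turn": [0,0,0],"delta_pos": [-0.068,-0.158,0],"grip": -1}
  ]
}}

```text
time_s: 9.68
tool_pos: [0.5325, -0.0339, 0.2113]
eef_rot: [0.987, 0.163, -0.0, -0.0]
contact_force: [2.8, 2.8, -1.6]
width: 0.246
```

```bash
python3 p.py; python3 p.py 54 4 2 24
```

```text
t=9.68 ang=55.7 r=61.8mm z=0.2113 Fresist_cw=-0.7 Frad=3.9 Fz=-1.6 w=0.246
t=9.68 ang=55.7 r=61.8mm z=0.2113 Fresist_cw=-0.7 Frad=3.9 Fz=-1.6 w=0.246
54.0 -> 62.0 [-0.017,-0.023,0.000] [-0.037,-0.045,0.000]
62.0 -> 70.0 [-0.021,-0.020,0.000] [-0.042,-0.039,0.000]
70.0 -> 78.0 [-0.023,-0.017,0.000] [-0.047,-0.033,0.000]
78.0 -> 86.0 [-0.025,-0.014,0.000] [-0.052,-0.026,0.000]
86.0 -> 94.0 [-0.027,-0.010,0.000] [-0.055,-0.018,0.000]
94.0 -> 102.0 [-0.028,-0.006,0.000] [-0.057,-0.011,0.000]
102.0 -> 110.0 [-0.029,-0.002,0.000] [-0.058,-0.003,0.000]
110.0 -> 118.0 [-0.029,0.002,0.000] [-0.057,0.005,0.000]
118.0 -> 126.0 [-0.028,0.006,0.000] [-0.056,0.013,0.000]
126.0 -> 134.0 [-0.027,0.010,0.000] [-0.054,0.021,0.000]
134.0 -> 142.0 [-0.026,0.013,0.000] [-0.050,0.028,0.000]
142.0 -> 150.0 [-0.024,0.017,0.000] [-0.046,0.035,0.000]
150.0 -> 158.0 [-0.021,0.020,0.000] [-0.041,0.041,0.000]
158.0 -> 166.0 [-0.018,0.023,0.000] [-0.034,0.046,0.000]
166.0 -> 174.0 [-0.015,0.025,0.000] [-0.028,0.051,0.000]
174.0 -> 182.0 [-0.011,0.027,0.000] [-0.020,0.054,0.000]
182.0 -> 190.0 [-0.007,0.028,0.000] [-0.013,0.056,0.000]
190.0 -> 198.0 [-0.003,0.029,0.000] [-0.005,0.057,0.000]
198.0 -> 206.0 [0.001,0.029,0.000] [0.003,0.058,0.000]
206.0 -> 214.0 [0.005,0.028,0.000] [0.011,0.057,0.000]
214.0 -> 222.0 [0.009,0.028,0.000] [0.019,0.054,0.000]
222.0 -> 230.0 [0.012,0.026,0.000] [0.026,0.051,0.000]
230.0 -> 238.0 [0.016,0.024,0.000] [0.033,0.047,0.000]
238.0 -> 246.0 [0.019,0.022,0.000] [0.040,0.042,0.000]
```

Request:
{"name": "drive_tool", "arguments": {
  "targets": [
    {"turn": [0,0,0],"delta_pos": [-0.017,-0.023,0],"grip": -1},
    {"turn": [0,0,0],"delta_pos": [-0.037,-0.045,0],"grip": -1}
  ]
}}

```text
time_s: 9.93
tool_pos: [0.5251, -0.0297, 0.2113]
eef_rot: [0.987, 0.163, -0.0, -0.0]
contact_force: [2.5, 3.6, -1.1]
width: 0.247
```

```bash
python3 p.py
```

```text
t=9.93 ang=63.6 r=61.8mm z=0.2113 Fresist_cw=-0.7 Frad=4.3 Fz=-1.1 w=0.247
```

Request:
{"name": "drive_tool", "arguments": {
  "targets": [
    {"turn": [0,0,0],"delta_pos": [-0.021,-0.02,0],"grip": -1},
    {"turn": [0,0,0],"delta_pos": [-0.042,-0.039,0],"grip": -1}
  ]
}}

```text
time_s: 10.18
tool_pos: [0.5171, -0.0263, 0.2112]
eef_rot: [0.987, 0.163, -0.0, -0.0]
contact_force: [1.9, 3.9, -0.9]
width: 0.246
```

```bash
python3 p.py
```

```text
t=10.18 ang=71.6 r=61.8mm z=0.2112 Fresist_cw=-0.6 Frad=4.3 Fz=-0.9 w=0.246
```

Request:
{"name": "drive_tool", "arguments": {
  "targets": [
    {"turn": [0,0,0],"delta_pos": [-0.023,-0.017,0],"grip": -1},
    {"turn": [0,0,0],"delta_pos": [-0.047,-0.033,0],"grip": -1}
  ]
}}

```text
time_s: 10.42
tool_pos: [0.5088, -0.0242, 0.2112]
eef_rot: [0.987, 0.163, -0.0, 0.0]
contact_force: [2.0, 2.4, -2.5]
width: 0.241
```

```bash
python3 p.py
```

```text
t=10.43 ang=79.6 r=61.9mm z=0.2112 Fresist_cw=-1.5 Frad=2.7 Fz=-2.5 w=0.241
```

Request:
{"name": "drive_tool", "arguments": {
  "targets": [
    {"turn": [0,0,0],"delta_pos": [-0.025,-0.014,0],"grip": -1},
    {"turn": [0,0,0],"delta_pos": [-0.052,-0.026,0],"grip": -1}
  ]
}}

```text
time_s: 10.68
tool_pos: [0.5001, -0.0232, 0.2112]
eef_rot: [0.987, 0.162, -0.0, 0.0]
contact_force: [0.8, 1.1, -5.2]
width: 0.246
```

```bash
python3 p.py
```

```text
t=10.68 ang=87.7 r=61.9mm z=0.2112 Fresist_cw=-0.7 Frad=1.1 Fz=-5.2 w=0.246
```

Request:
{"name": "drive_tool", "arguments": {
  "targets": [
    {"turn": [0,0,0],"delta_pos": [-0.027,-0.01,0],"grip": -1},
    {"turn": [0,0,0],"delta_pos": [-0.055,-0.018,0],"grip": -1}
  ]
}}

```text
time_s: 10.92
tool_pos: [0.4915, -0.0234, 0.2111]
eef_rot: [0.987, 0.162, -0.0, 0.0]
contact_force: [0.1, 0.1, -4.3]
width: 0.246
```

```bash
python3 p.py
```

```text
t=10.93 ang=95.7 r=61.9mm z=0.2111 Fresist_cw=-0.2 Frad=0.1 Fz=-4.3 w=0.246
```

Request:
{"name": "drive_tool", "arguments": {
  "targets": [
    {"turn": [0,0,0],"delta_pos": [-0.028,-0.006,0],"grip": -1},
    {"turn": [0,0,0],"delta_pos": [-0.057,-0.011,0],"grip": -1}
  ]
}}

```text
time_s: 11.18
tool_pos: [0.483, -0.0248, 0.2111]
eef_rot: [0.987, 0.162, -0.0, 0.0]
contact_force: [1.6, -2.1, -6.1]
width: 0.246
```

```bash
python3 p.py
```

```text
t=11.18 ang=103.6 r=62.0mm z=0.2111 Fresist_cw=-1.1 Frad=-2.4 Fz=-6.1 w=0.246
```

Request:
{"name": "drive_tool", "arguments": {
  "targets": [
    {"turn": [0,0,0],"delta_pos": [-0.029,-0.002,0],"grip": -1},
    {"turn": [0,0,0],"delta_pos": [-0.058,-0.003,0],"grip": -1}
  ]
}}

```text
time_s: 11.42
tool_pos: [0.4748, -0.0273, 0.2111]
eef_rot: [0.987, 0.162, -0.0, 0.0]
contact_force: [2.6, -4.5, -7.8]
width: 0.244
```

```bash
python3 p.py
```

```text
t=11.43 ang=111.6 r=62.0mm z=0.2111 Fresist_cw=-0.7 Frad=-5.2 Fz=-7.8 w=0.244
```

Request:
{"name": "drive_tool", "arguments": {
  "targets": [
    {"turn": [0,0,0],"delta_pos": [-0.029,0.002,0],"grip": -1},
    {"turn": [0,0,0],"delta_pos": [-0.057,0.005,0],"grip": -1}
  ]
}}

```text
time_s: 11.68
tool_pos: [0.4679, -0.0305, 0.2113]
eef_rot: [0.987, 0.162, 0.001, 0.0]
contact_force: [6.9, -3.1, -11.9]
width: 0.242
```

```bash
python3 p.py
```

```text
t=11.68 ang=118.6 r=62.1mm z=0.2113 Fresist_cw=-4.6 Frad=-6.0 Fz=-11.9 w=0.242
```

Request:
{"name": "drive_tool", "arguments": {
  "targets": [
    {"turn": [0,0,0],"delta_pos": [-0.028,0.006,0.007],"grip": -1},
    {"turn": [0,0,0],"delta_pos": [-0.028,0.006,0.01],"grip": -1}
  ]
}}

```text
time_s: 11.92
tool_pos: [0.4658, -0.0317, 0.2108]
eef_rot: [0.987, 0.163, 0.003, 0.0]
contact_force: [6.5, -0.6, -3.8]
width: 0.24
```

```bash
python3 p.py; python3 p.py 122 4 1 4;
```

```text
t=11.93 ang=120.8 r=62.1mm z=0.2108 Fresist_cw=-5.3 Frad=-3.9 Fz=-3.8 w=0.240
t=11.93 ang=120.8 r=62.1mm z=0.2108 Fresist_cw=-5.3 Frad=-3.9 Fz=-3.8 w=0.240
122.0 -> 126.0 [-0.028,0.008,0.000]
126.0 -> 130.0 [-0.027,0.010,0.000]
130.0 -> 134.0 [-0.026,0.011,0.000]
134.0 -> 138.0 [-0.026,0.013,0.000]
```

Request:
{"name": "drive_tool", "arguments": {
  "targets": [
    {"turn": [0,0,0],"delta_pos": [-0.028,0.008,0],"grip": -1},
    {"turn": [0,0,0],"delta_pos": [-0.028,0.008,0],"grip": -1}
  ]
}}

```text
time_s: 12.18
tool_pos: [0.4629, -0.0335, 0.211]
eef_rot: [0.987, 0.163, 0.004, -0.0]
contact_force: [9.9, 0.3, -8.1]
width: 0.247
```

```bash
python3 p.py
```

```text
t=12.18 ang=124.0 r=62.1mm z=0.2110 Fresist_cw=-8.3 Frad=-5.3 Fz=-8.1 w=0.247
```

Request:
{"name": "drive_tool", "arguments": {
  "targets": [
    {"turn": [0,0,0],"delta_pos": [-0.027,0.01,0],"grip": -1},
    {"turn": [0,0,0],"delta_pos": [-0.027,0.01,0],"grip": -1}
  ]
}}

```text
time_s: 12.42
tool_pos: [0.4596, -0.036, 0.211]
eef_rot: [0.987, 0.163, 0.004, -0.0]
contact_force: [8.8, 2.1, -8.1]
width: 0.242
```

```bash
python3 p.py
```

```text
t=12.43 ang=127.8 r=62.0mm z=0.2110 Fresist_cw=-8.3 Frad=-3.7 Fz=-8.1 w=0.242
```

Request:
{"name": "drive_tool", "arguments": {
  "targets": [
    {"turn": [0,0,0],"delta_pos": [-0.026,0.011,0],"grip": -1},
    {"turn": [0,0,0],"delta_pos": [-0.026,0.011,0],"grip": -1}
  ]
}}

```text
time_s: 12.68
tool_pos: [0.4565, -0.0386, 0.211]
eef_rot: [0.987, 0.163, 0.004, -0.001]
contact_force: [9.3, 2.6, -8.4]
width: 0.243
```

```bash
python3 p.py
```

```text
t=12.68 ang=131.5 r=62.0mm z=0.2110 Fresist_cw=-8.7 Frad=-4.3 Fz=-8.4 w=0.243
```

Request:
{"name": "drive_tool", "arguments": {
  "targets": [
    {"turn": [0,0,0],"delta_pos": [-0.026,0.013,0],"grip": -1},
    {"turn": [0,0,0],"delta_pos": [-0.026,0.013,0],"grip": -1}
  ]
}}

```text
time_s: 12.92
tool_pos: [0.4533, -0.0416, 0.2109]
eef_rot: [0.987, 0.163, 0.004, -0.001]
contact_force: [8.4, 3.0, -6.8]
width: 0.242
```

```bash
python3 p.py; python3 p.py 138 4 2 24
```

```text
t=12.93 ang=135.5 r=62.0mm z=0.2109 Fresist_cw=-8.0 Frad=-3.9 Fz=-6.8 w=0.242
t=12.93 ang=135.5 r=62.0mm z=0.2109 Fresist_cw=-8.0 Frad=-3.9 Fz=-6.8 w=0.242
138.0 -> 146.0 [-0.025,0.015,0.000] [-0.048,0.032,0.000]
146.0 -> 154.0 [-0.022,0.018,0.000] [-0.043,0.038,0.000]
154.0 -> 162.0 [-0.020,0.021,0.000] [-0.038,0.044,0.000]
162.0 -> 170.0 [-0.016,0.024,0.000] [-0.031,0.049,0.000]
170.0 -> 178.0 [-0.013,0.026,0.000] [-0.024,0.052,0.000]
178.0 -> 186.0 [-0.009,0.027,0.000] [-0.017,0.055,0.000]
186.0 -> 194.0 [-0.005,0.028,0.000] [-0.009,0.057,0.000]
194.0 -> 202.0 [-0.001,0.029,0.000] [-0.001,0.058,0.000]
202.0 -> 210.0 [0.003,0.029,0.000] [0.007,0.057,0.000]
210.0 -> 218.0 [0.007,0.028,0.000] [0.015,0.056,0.000]
218.0 -> 226.0 [0.010,0.027,0.000] [0.023,0.053,0.000]
226.0 -> 234.0 [0.014,0.025,0.000] [0.030,0.049,0.000]
234.0 -> 242.0 [0.017,0.023,0.000] [0.037,0.045,0.000]
242.0 -> 250.0 [0.021,0.020,0.000] [0.042,0.039,0.000]
250.0 -> 258.0 [0.023,0.017,0.000] [0.047,0.033,0.000]
258.0 -> 266.0 [0.025,0.014,0.000] [0.052,0.026,0.000]
266.0 -> 274.0 [0.027,0.010,0.000] [0.055,0.018,0.000]
274.0 -> 282.0 [0.028,0.006,0.000] [0.057,0.011,0.000]
282.0 -> 290.0 [0.029,0.002,0.000] [0.058,0.003,0.000]
290.0 -> 298.0 [0.029,-0.002,0.000] [0.057,-0.005,0.000]
298.0 -> 306.0 [0.028,-0.006,0.000] [0.056,-0.013,0.000]
306.0 -> 314.0 [0.027,-0.010,0.000] [0.054,-0.021,0.000]
314.0 -> 322.0 [0.026,-0.013,0.000] [0.050,-0.028,0.000]
322.0 -> 330.0 [0.024,-0.017,0.000] [0.046,-0.035,0.000]
```

```bash
python3 p.py 138 6 5 12
```

```text
t=12.93 ang=135.5 r=62.0mm z=0.2109 Fresist_cw=-8.0 Frad=-3.9 Fz=-6.8 w=0.242
138.0 -> 168.0 [-0.037,0.023,0.000] [-0.071,0.050,0.000] [-0.101,0.080,0.000] [-0.129,0.113,0.000] [-0.153,0.149,0.000]
168.0 -> 198.0 [-0.020,0.038,0.000] [-0.036,0.079,0.000] [-0.048,0.120,0.000] [-0.055,0.163,0.000] [-0.058,0.206,0.000]
198.0 -> 228.0 [0.002,0.043,0.000] [0.008,0.086,0.000] [0.019,0.128,0.000] [0.034,0.169,0.000] [0.053,0.207,0.000]
228.0 -> 258.0 [0.023,0.037,0.000] [0.050,0.071,0.000] [0.080,0.101,0.000] [0.113,0.129,0.000] [0.149,0.153,0.000]
258.0 -> 288.0 [0.038,0.020,0.000] [0.079,0.036,0.000] [0.120,0.048,0.000] [0.163,0.055,0.000] [0.206,0.058,0.000]
288.0 -> 318.0 [0.043,-0.002,0.000] [0.086,-0.008,0.000] [0.128,-0.019,0.000] [0.169,-0.034,0.000] [0.207,-0.053,0.000]
318.0 -> 348.0 [0.037,-0.023,0.000] [0.071,-0.050,0.000] [0.101,-0.080,0.000] [0.129,-0.113,0.000] [0.153,-0.149,0.000]
348.0 -> 378.0 [0.020,-0.038,0.000] [0.036,-0.079,0.000] [0.048,-0.120,0.000] [0.055,-0.163,0.000] [0.058,-0.206,0.000]
378.0 -> 408.0 [-0.002,-0.043,0.000] [-0.008,-0.086,0.000] [-0.019,-0.128,0.000] [-0.034,-0.169,0.000] [-0.053,-0.207,0.000]
408.0 -> 438.0 [-0.023,-0.037,0.000] [-0.050,-0.071,0.000] [-0.080,-0.101,0.000] [-0.113,-0.129,0.000] [-0.149,-0.153,0.000]
438.0 -> 468.0 [-0.038,-0.020,0.000] [-0.079,-0.036,0.000] [-0.120,-0.048,0.000] [-0.163,-0.055,0.000] [-0.206,-0.058,0.000]
468.0 -> 498.0 [-0.043,0.002,0.000] [-0.086,0.008,0.000] [-0.128,0.019,0.000] [-0.169,0.034,0.000] [-0.207,0.053,0.000]
```

Request:
{"name": "drive_tool", "arguments": {
  "targets": [
    {"turn": [0,0,0],"delta_pos": [-0.037,0.023,0],"grip": -1},
    {"turn": [0,0,0],"delta_pos": [-0.071,0.05,0],"grip": -1},
    {"turn": [0,0,0],"delta_pos": [-0.101,0.08,0],"grip": -1},
    {"turn": [0,0,0],"delta_pos": [-0.129,0.113,0],"grip": -1},
    {"turn": [0,0,0],"delta_pos": [-0.153,0.149,0],"grip": -1}
  ]
}}

```text
time_s: 13.55
tool_pos: [0.4378, -0.0686, 0.2107]
eef_rot: [0.986, 0.164, 0.003, -0.002]
contact_force: [5.7, 8.4, -5.8]
width: 0.246
```

```bash
python3 p.py
```

```text
t=13.55 ang=164.6 r=62.0mm z=0.2107 Fresist_cw=-9.6 Frad=-3.2 Fz=-5.8 w=0.246
```

Request:
{"name": "drive_tool", "arguments": {
  "targets": [
    {"turn": [0,0,0],"delta_pos": [-0.02,0.038,0],"grip": -1},
    {"turn": [0,0,0],"delta_pos": [-0.036,0.079,0],"grip": -1},
    {"turn": [0,0,0],"delta_pos": [-0.048,0.12,0],"grip": -1},
    {"turn": [0,0,0],"delta_pos": [-0.055,0.163,0],"grip": -1},
    {"turn": [0,0,0],"delta_pos": [-0.058,0.206,0],"grip": -1}
  ]
}}

```text
time_s: 14.18
tool_pos: [0.4376, -0.1002, 0.2104]
eef_rot: [0.986, 0.164, 0.001, -0.002]
contact_force: [-1.6, 10.6, 0.4]
width: 0.244
```

```bash
python3 p.py; python3 -c "
from h import *
print(manip.observe()['qpos'].round(2))"
```

```text
t=14.18 ang=-165.8 r=61.9mm z=0.2104 Fresist_cw=-10.6 Frad=-1.1 Fz=0.4 w=0.244
[ 0.54  0.28 -0.47  1.97  0.15  0.93 -1.25]
```

Request:
{"name": "drive_tool", "arguments": {
  "targets": [
    {"turn": [0,0,0],"delta_pos": [0.002,0.043,0],"grip": -1},
    {"turn": [0,0,0],"delta_pos": [0.008,0.086,0],"grip": -1},
    {"turn": [0,0,0],"delta_pos": [0.019,0.128,0],"grip": -1},
    {"turn": [0,0,0],"delta_pos": [0.034,0.169,0],"grip": -1},
    {"turn": [0,0,0],"delta_pos": [0.053,0.207,0],"grip": -1}
  ]
}}

```text
time_s: 14.8
tool_pos: [0.4531, -0.128, 0.2102]
eef_rot: [0.987, 0.164, -0.002, -0.002]
contact_force: [-7.9, 5.0, 5.4]
width: 0.241
```

```bash
python3 p.py
```

```text
t=14.80 ang=-136.0 r=61.9mm z=0.2102 Fresist_cw=-9.1 Frad=2.2 Fz=5.4 w=0.241
```

Request:
{"name": "drive_tool", "arguments": {
  "targets": [
    {"turn": [0,0,0],"delta_pos": [0.023,0.037,0],"grip": -1},
    {"turn": [0,0,0],"delta_pos": [0.05,0.071,0],"grip": -1},
    {"turn": [0,0,0],"delta_pos": [0.08,0.101,0],"grip": -1},
    {"turn": [0,0,0],"delta_pos": [0.113,0.129,0],"grip": -1},
    {"turn": [0,0,0],"delta_pos": [0.149,0.153,0],"grip": -1}
  ]
}}

```text
time_s: 15.42
tool_pos: [0.4807, -0.1445, 0.2102]
eef_rot: [0.987, 0.163, -0.003, -0.001]
contact_force: [-8.8, -0.2, 6.7]
width: 0.246
```

```bash
python3 p.py; python3 - <<'E'
from h import *
print(manip.observe()['qpos'].round(2))
im=manip.snapshot('side')[:,:,::-1]
cv2.imwrite("pics/s4.png",im)
E
```

```text
t=15.43 ang=-105.8 r=61.9mm z=0.2102 Fresist_cw=-8.5 Frad=2.6 Fz=6.7 w=0.246
[ 0.57  0.36 -0.45  1.84  0.18  0.99 -1.2 ]
```

View pics/s4.png

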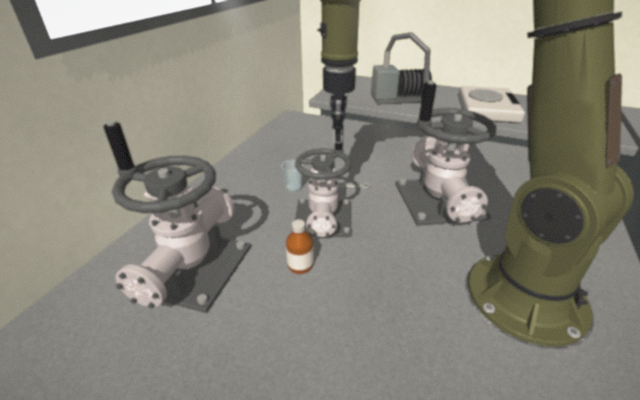

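The side view shows the gripper on the handle at (338,140), at the far side of the wheel. The bottle (299,250) and beaker (292,175) are untouched. I'll carry on winding.

Request:
{"name": "drive_tool", "arguments": {
  "targets": [
    {"turn": [0,0,0],"delta_pos": [0.038,0.02,0],"grip": -1},
    {"turn": [0,0,0],"delta_pos": [0.079,0.036,0],"grip": -1},
    {"turn": [0,0,0],"delta_pos": [0.12,0.048,0],"grip": -1},
    {"turn": [0,0,0],"delta_pos": [0.163,0.055,0],"grip": -1},
    {"turn": [0,0,0],"delta_pos": [0.206,0.058,0],"grip": -1}
  ]
}}

```text
time_s: 16.1
tool_pos: [0.513, -0.1451, 0.2104]
eef_rot: [0.987, 0.162, -0.002, 0.001]
contact_force: [-8.2, -5.3, 5.2]
width: 0.245
```

```bash
python3 p.py
```

```text
t=16.10 ang=-75.6 r=62.0mm z=0.2104 Fresist_cw=-9.3 Frad=3.1 Fz=5.2 w=0.245
```

Request:
{"name": "drive_tool", "arguments": {
  "targets": [
    {"turn": [0,0,0],"delta_pos": [0.043,-0.002,0],"grip": -1},
    {"turn": [0,0,0],"delta_pos": [0.086,-0.008,0],"grip": -1},
    {"turn": [0,0,0],"delta_pos": [0.128,-0.019,0],"grip": -1},
    {"turn": [0,0,0],"delta_pos": [0.169,-0.034,0],"grip": -1},
    {"turn": [0,0,0],"delta_pos": [0.207,-0.053,0],"grip": -1}
  ]
}}

```text
time_s: 16.73
tool_pos: [0.5412, -0.1293, 0.2106]
eef_rot: [0.987, 0.161, -0.001, 0.002]
contact_force: [-4.4, -10.1, 4.0]
width: 0.249
```

```bash
python3 p.py
```

```text
t=16.73 ang=-45.4 r=62.2mm z=0.2106 Fresist_cw=-10.2 Frad=4.1 Fz=4.0 w=0.249
```

Request:
{"name": "drive_tool", "arguments": {
  "targets": [
    {"turn": [0,0,0],"delta_pos": [0.037,-0.023,0],"grip": -1},
    {"turn": [0,0,0],"delta_pos": [0.071,-0.05,0],"grip": -1},
    {"turn": [0,0,0],"delta_pos": [0.101,-0.08,0],"grip": -1},
    {"turn": [0,0,0],"delta_pos": [0.129,-0.113,0],"grip": -1},
    {"turn": [0,0,0],"delta_pos": [0.153,-0.149,0],"grip": -1}
  ]
}}

```text
time_s: 17.35
tool_pos: [0.5576, -0.1011, 0.211]
eef_rot: [0.987, 0.161, 0.001, 0.003]
contact_force: [2.1, -9.3, 1.3]
width: 0.242
```

```bash
python3 p.py
```

```text
t=17.35 ang=-15.1 r=62.1mm z=0.2110 Fresist_cw=-8.5 Frad=4.4 Fz=1.3 w=0.242
```

Request:
{"name": "drive_tool", "arguments": {
  "targets": [
    {"turn": [0,0,0],"delta_pos": [0.02,-0.038,0],"grip": -1},
    {"turn": [0,0,0],"delta_pos": [0.036,-0.079,0],"grip": -1},
    {"turn": [0,0,0],"delta_pos": [0.048,-0.12,0],"grip": -1},
    {"turn": [0,0,0],"delta_pos": [0.055,-0.163,0],"grip": -1},
    {"turn": [0,0,0],"delta_pos": [0.058,-0.206,0],"grip": -1}
  ]
}}

```text
time_s: 17.98
tool_pos: [0.5573, -0.0682, 0.2113]
eef_rot: [0.987, 0.162, 0.002, 0.002]
contact_force: [6.0, -8.2, -0.4]
width: 0.246
```

```bash
python3 p.py
```

```text
t=17.98 ang=15.7 r=62.1mm z=0.2113 Fresist_cw=-9.5 Frad=3.5 Fz=-0.4 w=0.246
```

Request:
{"name": "drive_tool", "arguments": {
  "targets": [
    {"turn": [0,0,0],"delta_pos": [-0.002,-0.043,0],"grip": -1},
    {"turn": [0,0,0],"delta_pos": [-0.008,-0.086,0],"grip": -1},
    {"turn": [0,0,0],"delta_pos": [-0.019,-0.128,0],"grip": -1},
    {"turn": [0,0,0],"delta_pos": [-0.034,-0.169,0],"grip": -1},
    {"turn": [0,0,0],"delta_pos": [-0.053,-0.207,0],"grip": -1}
  ]
}}

```text
time_s: 18.6
tool_pos: [0.5405, -0.0402, 0.2114]
eef_rot: [0.987, 0.162, 0.003, 0.002]
contact_force: [7.1, -5.8, -1.6]
width: 0.24
```

```bash
python3 p.py
```

```text
t=18.60 ang=46.3 r=62.0mm z=0.2114 Fresist_cw=-9.1 Frad=0.7 Fz=-1.6 w=0.240
```

Request:
{"name": "drive_tool", "arguments": {
  "targets": [
    {"turn": [0,0,0],"delta_pos": [-0.023,-0.037,0],"grip": -1},
    {"turn": [0,0,0],"delta_pos": [-0.05,-0.071,0],"grip": -1},
    {"turn": [0,0,0],"delta_pos": [-0.08,-0.101,0],"grip": -1},
    {"turn": [0,0,0],"delta_pos": [-0.113,-0.129,0],"grip": -1},
    {"turn": [0,0,0],"delta_pos": [-0.149,-0.153,0],"grip": -1}
  ]
}}

```text
time_s: 19.23
tool_pos: [0.5123, -0.0247, 0.2113]
eef_rot: [0.987, 0.162, 0.004, 0.001]
contact_force: [8.8, -3.8, -4.8]
width: 0.245
```

```bash
python3 p.py; python3 p.py 438 6 4 2
```

```text
t=19.23 ang=76.3 r=62.0mm z=0.2113 Fresist_cw=-9.4 Frad=-1.6 Fz=-4.8 w=0.245
t=19.23 ang=76.3 r=62.0mm z=0.2113 Fresist_cw=-9.4 Frad=-1.6 Fz=-4.8 w=0.245
438.0 -> 462.0 [-0.038,-0.020,0.000] [-0.079,-0.036,0.000] [-0.120,-0.048,0.000] [-0.163,-0.055,0.000]
462.0 -> 486.0 [-0.043,-0.003,0.000] [-0.086,-0.001,0.000] [-0.129,0.005,0.000] [-0.171,0.016,0.000]
```

Request:
{"name": "drive_tool", "arguments": {
  "targets": [
    {"turn": [0,0,0],"delta_pos": [-0.038,-0.02,0],"grip": -1},
    {"turn": [0,0,0],"delta_pos": [-0.079,-0.036,0],"grip": -1},
    {"turn": [0,0,0],"delta_pos": [-0.12,-0.048,0],"grip": -1},
    {"turn": [0,0,0],"delta_pos": [-0.163,-0.055,0],"grip": -1}
  ]
}}

```text
time_s: 19.73
tool_pos: [0.4867, -0.0239, 0.2112]
eef_rot: [0.987, 0.163, 0.004, 0.0]
contact_force: [9.5, -2.3, -6.9]
width: 0.246
```

```bash
python3 p.py
```

```text
t=19.73 ang=100.1 r=62.1mm z=0.2112 Fresist_cw=-9.0 Frad=-3.9 Fz=-6.9 w=0.246
```

Request:
{"name": "drive_tool", "arguments": {
  "targets": [
    {"turn": [0,0,0],"delta_pos": [-0.043,-0.003,0],"grip": -1},
    {"turn": [0,0,0],"delta_pos": [-0.086,-0.001,0],"grip": -1},
    {"turn": [0,0,0],"delta_pos": [-0.129,0.005,0],"grip": -1},
    {"turn": [0,0,0],"delta_pos": [-0.171,0.016,0],"grip": -1},
    {"turn": [0,0,0],"delta_pos": [-0.171,0.016,0],"grip": -1}
  ]
}}

```text
time_s: 20.35
tool_pos: [0.4628, -0.0336, 0.211]
eef_rot: [0.987, 0.163, 0.004, -0.0]
contact_force: [9.5, 0.3, -7.7]
width: 0.243
```

```bash
python3 p.py; python3 p.py 486 -4 5
```

```text
t=20.35 ang=124.1 r=62.1mm z=0.2110 Fresist_cw=-8.1 Frad=-5.1 Fz=-7.7 w=0.243
t=20.35 ang=124.1 r=62.1mm z=0.2110 Fresist_cw=-8.1 Frad=-5.1 Fz=-7.7 w=0.243
486.0 -> 466.0 [0.028,-0.008,0.000] [0.056,-0.013,0.000] [0.085,-0.017,0.000] [0.114,-0.019,0.000] [0.142,-0.018,0.000]
```

Request:
{"name": "drive_tool", "arguments": {
  "targets": [
    {"turn": [0,0,0],"delta_pos": [0.028,-0.008,0],"grip": -1},
    {"turn": [0,0,0],"delta_pos": [0.056,-0.013,0],"grip": -1},
    {"turn": [0,0,0],"delta_pos": [0.085,-0.017,0],"grip": -1},
    {"turn": [0,0,0],"delta_pos": [0.085,-0.017,0],"grip": -1}
  ]
}}

```text
time_s: 20.85
tool_pos: [0.4719, -0.0283, 0.2105]
eef_rot: [0.987, 0.163, 0.001, 0.0]
contact_force: [2.4, -3.8, 1.5]
width: 0.247
```

```bash
python3 p.py
```

```text
t=20.85 ang=114.4 r=62.3mm z=0.2105 Fresist_cw=-0.7 Frad=-4.4 Fz=1.5 w=0.247
```

Request:
{"name": "drive_tool", "arguments": {
  "targets": [
    {"turn": [0,0,0],"delta_pos": [0,0,0],"grip": 1},
    {"turn": [0,0,0],"delta_pos": [0,0,0],"grip": 1},
    {"turn": [0,0,0],"delta_pos": [0,0,0],"grip": 1},
    {"turn": [0,0,0],"delta_pos": [0,0,0],"grip": 1},
    {"turn": [0,0,0],"delta_pos": [0,0,0],"grip": 1}
  ]
}}

```text
time_s: 21.48
tool_pos: [0.4711, -0.028, 0.2098]
eef_rot: [0.987, 0.163, -0.0, -0.0]
contact_force: [0.0, 0.1, 0.6]
width: 0.999
```

```bash
python3 p.py
```

```text
t=21.48 ang=114.9 r=62.8mm z=0.2098 Fresist_cw=-0.1 Frad=0.1 Fz=0.6 w=0.999
```

Released with zero contact force. Lifting straight up.

Request:
{"name": "drive_tool", "arguments": {
  "targets": [
    {"turn": [0,0,0],"delta_pos": [0,0,-0.3],"grip": 1},
    {"turn": [0,0,0],"delta_pos": [0,0,-0.6],"grip": 1},
    {"turn": [0,0,0],"delta_pos": [0,0,-0.9],"grip": 1},
    {"turn": [0,0,0],"delta_pos": [0,0,-0.9],"grip": 1}
  ]
}}

```text
time_s: 21.98
tool_pos: [0.4726, -0.0278, 0.3479]
eef_rot: [0.987, 0.163, 0.003, 0.001]
contact_force: [-0.1, -0.2, -1.1]
width: 1.003
```

Request:
{"name": "drive_tool", "arguments": {
  "targets": [
    {"turn": [0,0,0],"delta_pos": [0,0.3,-0.3],"grip": 1},
    {"turn": [0,0,0],"delta_pos": [0,0.6,-0.6],"grip": 1},
    {"turn": [0,0,0],"delta_pos": [0,0.9,-0.6],"grip": 1},
    {"turn": [0,0,0],"delta_pos": [0,1,-0.6],"grip": 1},
    {"turn": [0,0,0],"delta_pos": [0,1,-0.6],"grip": 1}
  ]
}}

```text
time_s: 22.6
tool_pos: [0.5192, -0.1706, 0.4332]
eef_rot: [0.987, 0.162, -0.001, -0.001]
contact_force: [0.4, 1.2, -0.1]
width: 1.002
```

```bash
python3 p.py; python3 - <<'E'
from h import *
a=manip.snapshot('side')[:,:,::-1];b=manip.snapshot('top')[:,:,::-1]
cv2.imwrite("pics/f1.png",np.hstack([cv2.resize(a[130:280,260:380],None,fx=3,fy=3),cv2.resize(b[130:230,280:430],(440,293)).repeat(1,0)[:293] if 0 else cv2.copyMakeBorder(cv2.resize(b[130:230,280:430],(440,293)),0,157,0,0,0)]))
# stem tip in side
print(tri(('top',366.7,186),('side',322.5,157))[0])
E
```

```text
t=22.60 ang=-75.9 r=88.3mm z=0.4332 Fresist_cw=0.7 Frad=-1.0 Fz=-0.1 w=1.002
[ 0.49683099 -0.0876353   0.18782797]
```

View pics/f1.png

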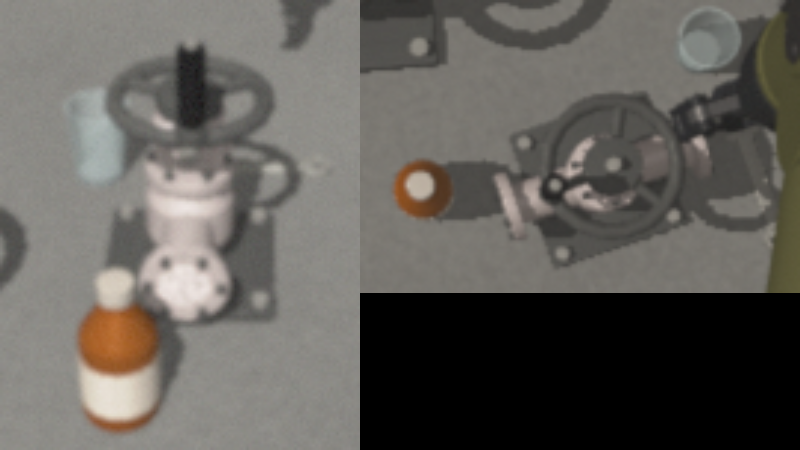

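```bash
python3 -c "
from bench import manip
print(manip.sign_off())"
```

```text
the job is handed in; nothing more can be done
None
```

I wound the smallest valve, the middle one of three, shut, opened it by about one turn of the screw, and let go of the handle. I handed the job in about 23 s into the 67 s allowed. The state gave no stem or washer reading, so the turn count rests on handle force and measured angle.

- **Seating:** The handle force held at about 9 N while closing, then climbed at about 1 N per mm from around the 11° handle angle. The highest reading was 15.1 N, well under the 25 N jam limit.
- **Opening:** Free play was used up at about 115°, after roughly 97° of slack. The stem began to move at about 123°, give or take 1.5°, and I stopped at 484°. That is about 361° of screw, or roughly 4.0 mm of lift.
- **Letting go:** I turned the handle back about 10° within the free play to unload it, then opened the gripper. Contact force was about 0 N, and the arm moved clear.
- **Last pictures:** The handle stands where expected. The bottle and beaker look unmoved by eye. The spanner was not checked closely, because it is only partly visible in the wheel's shadow.
- **Where checks disagreed:** My first camera estimate of the wheel's axis was off by about 2.5 mm, and I corrected it from the measured handle path. Some force across the path and up or down stayed on the handle (up to about 6 N sideways and 13 N vertically) without affecting the turning force.

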